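Put the spare microscope eyepiece away in the crowded parts tray

ROBOT

A 6-joint arm with a two-finger parallel gripper is mounted at the origin on the work surface. World frame = base frame: x ahead of the robot, y to its left, z up, the work surface at z = 0. Lengths are in mm, angles in rad, forces in N, time in s.
With the tool pointing down it reaches from about 400 to 925 mm from the base axis. Payload 3.4 kg.
Tool frame: the origin (TCP) lies midway between the tips of the shut fingers; the grasp point (between the pads) lies 19 mm behind it (bot.grip_depth is the distance from the TCP to the grasp point, in mm); z points along the fingers, y is the line along which they close (so a half turn about z gives the same grasp; the last joint's range is limited). The gripper opens to 85 mm and grips with 20 to 120 N. Pads are 22 mm wide; open, the fingers measure 114 mm over their backs; the gripper's body (76 mm by 85 mm) begins 54 mm behind the grasp point. The pads swing forward as they close: fully open they stand 13 mm farther back than shut.
Start: joints at [1.107, 0.307, 1.506, -0, 1.328, -0.073], TCP at [218.525, 531.863, 231.305] pointing down, gripper open.
Joint ranges: [-3.12, 3.12], [-1.05, 2.28], [0.14, 2.33], [-1.42, 4.57], [0.1, 2.73], [-2.68, 2.68]. Speed limits (rad/s): [2.57, 2.57, 3.14, 3.14, 3.14, 3.14].

INTERFACE

Orientations are given as a rotation vector (axis times angle).
In Python, from workcell import bot gives the robot as it stands.
- The arm moves only by the tool jog_arm, never from a script. Its argument "targets" is a list of rows, each an object of numbers: "dx", "dy", "dz": the shift along the tool's x, y, z in mm; "wx", "wy", "wz": the turn, a rotation vector about the tool's x, y, z in rad; "claw": the finger opening in mm, from 0 to 85.4. In form: [{"dx": .., "dy": .., "dz": .., "wx": .., "wy": .., "wz": .., "claw": ..}, ...]. A call has 1 to 5 rows; each row shifts and turns the commanded pose from where the row before left it, along the tool's axes as they then stand; what a row does not reach is not made up. A row lasts 1/10 s, in which the tool goes at most 50 mm and 8.59 degrees, less where a joint would pass 70% of its speed; a pose out of reach is approached as far as the arm can. A call is refused whole if a number of a shift passes 50 or a number of a turn 0.15, either way. A call with a gripper value outside its range is refused whole. The fingers move at their own pace and stop on an object; "squeeze" is the grip in N (left out, the last holds). Time passes only in rows, so rows that do not move let the fingers close. It gives the time, the measured TCP pose, the force, the opening and the grip force at its end, in the units of the state.
- bot.read_state(): the state, without advancing time (a new reading comes with each control period).
- bot.grab_frame(name): name is "scene" or "top" or "wrist"; returns a dict with "image" (420x560x3 uint8, blue, green, red), "mtx" (3x3 intrinsics, pixels), "dist" ([k1, k2, p1, p2, k3] as OpenCV has them; the pictures are not rectified), "cam_to_world" (4x4, takes a point from camera to world coordinates). Camera axes: x right, y down, z forward; pixel columns grow to the right and rows downward; lengths in mm; the calibration is good to about 2 mm. A picture is of the moment at which its call begins. There is no depth.
- bot.finish_job(): hands the job in; it is judged then, once.
The state is a dict: "time": time; "joint_positions": joint angles; "dq": joint speeds; "joint_torque": joint torques, N m; "tool_pos": TCP position; "orientation": TCP orientation; "ft_force": force on the tool from outside, world axes, zero at the start; "moment": the same for the moment, N m; "gripper_width": finger opening in mm; "gripper_force": force on a finger pad.
Only numpy, scipy, OpenCV 4.12 (cv2) and the standard library are available. Lean on these libraries where they do the work, as an engineer would, in place of code of your own. Each camera call takes 0.05 s, during which the arm holds its last target. There are 200 camera calls.

TASK

Take the spare microscope eyepiece - the tall two-step tube with a flared rubber eyecup - from the white pad, and stand it upright, eyecup up, on the floor of the wooden parts tray, in the free space there. Set it down rather than dropping it, and touch neither the amber jar nor the low lens that already stand in the tray; it must end clear of them and of the tray's wooden holder block.

Things in the scene. Friction and masses are not known exactly. Their poses are not given: they have to be found in the camera images.
- eyepiece: Loose microscope eyepiece, 130 g, upright on a 2 mm white pad; 72 mm tall: metal barrel 33 mm across up to 28 mm, black body 40 mm across from 28 to 58 mm (grip here), rubber eyecup flaring from 37 to 44 mm at the top. Origin at its underside's centre, z up. Beside it a black adapter ring (32 mm tall) and a clear vial (50 mm), at least 40 mm clear of it. Nothing in reach is taller than it.
- tray: Fixed dark wood tray, 220 x 220 mm, 18 mm high, walls 6 mm thick, grey floor 6 mm above the bench. Origin at its underside's centre, z up, x and y along its sides. A fixed wooden block, 80 x 80 mm, top 38 mm above the bench, fills one corner, centred at x = +62, y = +62 mm in the tray's axes. Of the other three corners the jar and the lens take two; one is free, and which one varies.
- jar: A loose amber glass jar with a black cap, standing in a corner of the tray; 60 mm in diameter, 50 mm tall, about 160 g. Origin at the centre of its underside, z up. Must not be touched.
- lens: A loose low, wide microscope objective lens, black with a metal rim and a pale glass face, lying flat in a corner of the tray; 64 mm in diameter, 32 mm tall, about 180 g. Origin at the centre of its underside, z up. Must not be touched.
Things that resemble listed ones, but are neither listed nor needed, are in the scene too. What is shaped like the eyepiece but red is not meant.

How it is judged (in metres and radians):
At the end, for the whole second after the job is handed in: The eyepiece stands upright (within about 8 degrees) and at rest on the tray's floor, released, its axis within 95 mm of the tray's centre lines and outside the holder block's corner, touching neither the jar nor the lens, and these two stand within 10 mm of where they were (x of eyepiece in the frame of tray between -0.095 and 0.095 m and y of eyepiece in the frame of tray between -0.095 and 0.095 m and z of eyepiece in the frame of tray between 0.002 and 0.012 m and (x of eyepiece in the frame of tray below 0.004 m or y of eyepiece in the frame of tray below 0.004 m) and angle between eyepiece's own z axis and vertical below 0.15 rad and linear speed of eyepiece below 0.03 m/s and contact force between each of the arm, the fingers and eyepiece below 0.05 N and not (distance of jar from where it was at the start of the episode above 0.01 m) and not (distance of lens from where it was at the start of the episode above 0.01 m) and contact force between eyepiece and jar below 0.05 N and contact force between eyepiece and lens below 0.05 N).
It fails at once if the amber jar in the tray is touched by the robot or by the eyepiece, or shifted by more than 10 mm (distance of jar from where it was at the start of the episode above 0.01 m or contact force between any of the fingers, the arm, eyepiece and jar above 0.4 N).
It fails at once if the low wide lens in the tray is touched by the robot or by the eyepiece, or shifted by more than 10 mm (distance of lens from where it was at the start of the episode above 0.01 m or contact force between any of the fingers, the arm, eyepiece and lens above 0.4 N).
It fails at once if the eyepiece is dropped into the tray (lands from more than about 20 mm) (x of eyepiece in the frame of tray between -0.095 and 0.095 m and y of eyepiece in the frame of tray between -0.095 and 0.095 m and z of eyepiece in the frame of tray below 0.02 m and linear speed of eyepiece above 0.5 m/s).
It also fails if it takes over 38 s, if anything falls off the work surface, if the arm or the gripper's body presses on something with over 40 N, if the wrist force passes 120 N, or if a joint passes its speed limit or range.

## Working session

There is one attempt and no reset: what is moved stays moved. The work goes in short steps, Python scripts to look and compute and a tool call to move; the robot and the scene stay as the last step left them, time stands still between calls to the robot, and variables do not carry over. Pictures are saved under pics/ and viewed, at most 10 in all, crops included, and the job is handed in when it is done.

Besides the shell and the picture viewer there is one more tool, called after "Request:" as name([rows], argument=value, ...), one row to a line, values as JSON. jog_arm: Moves the arm, as the interface text tells. Its arguments: {"type":"object","properties":{"targets":{"type":"array"},"squeeze":{"type":"number"}},"required":["targets"]}

```bash
mkdir -p pics; cat > h.py <<'E'
import numpy as np,cv2
from scipy.spatial.transform import Rotation as R
from workcell import bot
import pickle
def grab(n,f):
    d=bot.grab_frame(n);cv2.imwrite(f'pics/{f}.png',d['image']);pickle.dump(d,open(f'{f}.pkl','wb'));return d
def px2w(d,uv,z):
    p=cv2.undistortPoints(np.array(uv,float).reshape(-1,1,2),np.array(d['mtx']),np.array(d['dist'])).reshape(-1,2)
    T=np.array(d['cam_to_world']);r=np.c_[p,np.ones(len(p))]@T[:3,:3].T;o=T[:3,3]
    z=np.broadcast_to(z,len(p));return o+r*((z-o[2])/r[:,2])[:,None]
E
python3 - <<'E'
from h import *
a=grab('top','top0');b=grab('scene','scene0')
for d in(a,b):print(np.round(d['cam_to_world'],2))
s=bot.read_state();print(s['time'],s['tool_pos'],R.from_rotvec(s['orientation']).as_matrix().round(3))
E
```

```text
[[-1.00000e-02 -1.00000e+00  6.00000e-02  4.65850e+02]
 [-1.00000e+00  0.00000e+00 -0.00000e+00 -2.80800e+01]
 [ 0.00000e+00 -6.00000e-02 -1.00000e+00  1.09794e+03]
 [ 0.00000e+00  0.00000e+00  0.00000e+00  1.00000e+00]]
[[-3.00000e-02  6.50000e-01 -7.60000e-01  1.30422e+03]
 [ 1.00000e+00  4.00000e-02 -1.00000e-02 -3.31000e+00]
 [ 2.00000e-02 -7.60000e-01 -6.50000e-01  6.88410e+02]
 [ 0.00000e+00  0.00000e+00  0.00000e+00  1.00000e+00]]
0.1 [218.24741606 531.31353696 230.50667603] [[-0.925  0.38  -0.001]
 [ 0.38   0.925 -0.002]
 [ 0.    -0.002 -1.   ]]
```

View pics/top0.png

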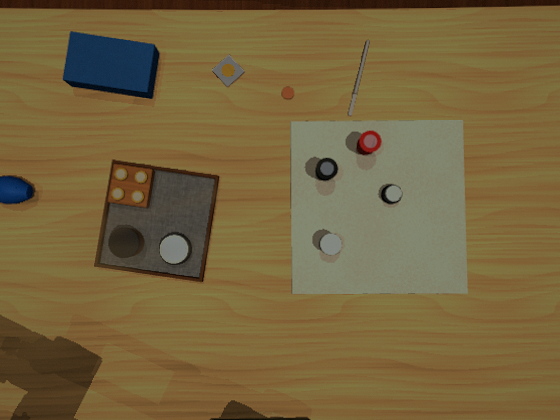

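View pics/scene0.png

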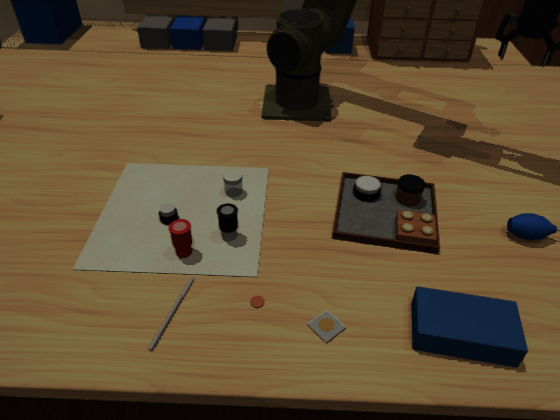

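Top view: black eyepiece at (326,169), red look-alike at (370,142), ring at (391,194) and vial at (331,243). The tall black one fits, because the others are red, low or clear. In the tray, the jar is at (126,241), the lens at (174,249), the block at (130,186), and the free corner is near (195,195). I'll confirm with an enlarged crop.

```bash
python3 - <<'E'
from h import *
a=cv2.imread('pics/top0.png');b=cv2.imread('pics/scene0.png')
f=lambda im,x,y,w,h,k:cv2.convertScaleAbs(cv2.resize(im[y:y+h,x:x+w],None,fx=k,fy=k,interpolation=cv2.INTER_CUBIC),alpha=1.6)
c=np.zeros((600,800,3),np.uint8)
x=f(a,85,150,145,140,3);c[:420,:435]=x      # tray x3
x=f(a,295,120,110,80,3);c[:240,440:770]=x # pad objects x3
x=f(b,150,190,100,80,3);c[250:490,440:740]=x
cv2.imwrite('pics/c1.png',c)
E
```

```text
(no output)
```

View pics/c1.png

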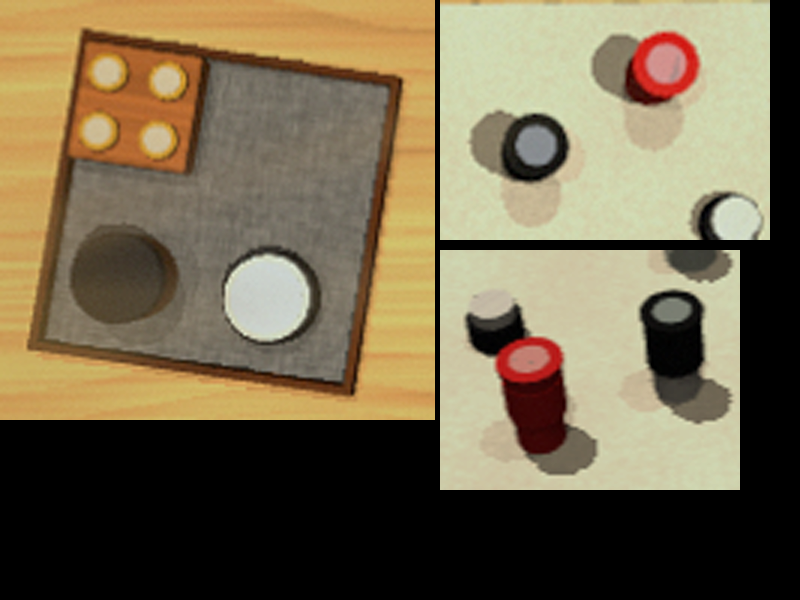

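```bash
python3 - <<'E'
from h import *
d=pickle.load(open('top0.pkl','rb'))
m=lambda x,y:(x/3+85,y/3+150)
C=px2w(d,[m(82,30),m(402,80),m(354,394),m(30,348)],18)[:,:2]
c=C.mean(0);ey=C[0]-C[1]+C[3]-C[2];ey/=np.linalg.norm(ey);ex=np.array([ey[1],-ey[0]])
print('tray',c,'ex',ex,np.degrees(np.arctan2(ex[1],ex[0])),[np.linalg.norm(C[i]-C[i-1]).round(1) for i in range(4)])
for n,uv,z in[('eye',(326.6,169),74),('red',(370.3,141.5),74),('ring',(392.5,193.5),34),('vial',(331,243),52),('lens',m(268,297),38),('jar',m(118,274),56),('block',m(136,106),38)]:
    w=px2w(d,[uv],z)[0,:2];print(n,w.round(1),'tray:',((w-c)@ex).round(1),((w-c)@ey).round(1))
s=bot.read_state();Rm=R.from_rotvec(s['orientation']).as_matrix()
print('tray yaw; toolx',np.degrees(np.arctan2(Rm[1,0],Rm[0,0])))
t=c+58*ex-57*ey;print('target',t)
E
```

```text
tray [501.91009269 206.23351291] ex [ 0.98809724 -0.15383055] -8.848978169693835 [np.float64(217.7), np.float64(220.3), np.float64(215.5), np.float64(219.6)]
eye [ 599.1 -133.9] tray: 148.4 -321.1
red [ 652.6 -219.7] tray: 214.4 -397.7
ring [ 553.8 -270.3] tray: 124.6 -462.9
vial [ 454.8 -143.3] tray: 7.2 -352.6
lens [444.5 168.3] tray: -50.9 -46.4
jar [460.5 262.3] tray: -49.5 49.1
block [572.4 256.8] tray: 61.9 60.8
tray yaw; toolx 157.66550690096392
target [550.45139158 140.98979826]
```

Request:
jog_arm([
  {"dx": -30,"dy": -23.5,"claw": 85},
  {"dx": -30,"dy": -23.5},
  {"dx": -30,"dy": -23.5},
  {"dx": -30,"dy": -23.5},
  {"dx": -30,"dy": -23.5},
])

```text
invalid input
```

Request:
jog_arm([
  {"dx": -30,"dy": -23.5},
  {"dx": -30,"dy": -23.5},
  {"dx": -30,"dy": -23.5},
  {"dx": -30,"dy": -23.5},
  {"dx": -30,"dy": -23.5},
])

```text
invalid input
```

Request:
jog_arm([
  {"dx": -30,"dy": -23.5},
  {"dx": -30,"dy": -23.5},
  {"dx": -30,"dy": -23.5},
  {"dx": -30,"dy": -23.5},
  {"dx": -30,"dy": -23.5},
])

```text
invalid input
```

Request:
jog_arm([
  {"dx": -30,"dy": -23.5},
  {"dx": -30,"dy": -23.5},
  {"dx": -30,"dy": -23.5},
  {"dx": -30,"dy": -23.5},
  {"dx": -5},
])

```text
invalid input
```

Request:
jog_arm([
  {"dx": -30,"dy": -23.5,"dz": 0,"wx": 0,"wy": 0,"wz": 0,"claw": 85},
  {"dx": -30,"dy": -23.5,"dz": 0,"wx": 0,"wy": 0,"wz": 0,"claw": 85},
  {"dx": -30,"dy": -23.5,"dz": 0,"wx": 0,"wy": 0,"wz": 0,"claw": 85},
  {"dx": -30,"dy": -23.5,"dz": 0,"wx": 0,"wy": 0,"wz": 0,"claw": 85},
  {"dx": -30,"dy": -23.5,"dz": 0,"wx": 0,"wy": 0,"wz": 0,"claw": 85},
])

```text
time: 0.6
tool_pos: [312.8, 364.6, 230.9]
orientation: [-0.608, -3.082, 0.001]
ft_force: [0.3, 0.0, 0.3]
gripper_width: 85.0
gripper_force: 0.0
```

Request:
jog_arm([
  {"dx": -30,"dy": -23.5,"dz": 0,"wx": 0,"wy": 0,"wz": 0,"claw": 85},
  {"dx": -30,"dy": -23.5,"dz": 0,"wx": 0,"wy": 0,"wz": 0,"claw": 85},
  {"dx": -30,"dy": -23.5,"dz": 0,"wx": 0,"wy": 0,"wz": 0,"claw": 85},
  {"dx": -30,"dy": -23.5,"dz": 0,"wx": 0,"wy": 0,"wz": 0,"claw": 85},
  {"dx": -30,"dy": -23.5,"dz": 0,"wx": 0,"wy": 0,"wz": 0,"claw": 85},
])

```text
time: 1.1
tool_pos: [406.9, 199.0, 231.1]
orientation: [-0.608, -3.082, 0.0]
ft_force: [0.6, 0.5, 0.4]
gripper_width: 84.9
gripper_force: 0.0
```

Request:
jog_arm([
  {"dx": -30,"dy": -23.5,"dz": 0,"wx": 0,"wy": 0,"wz": 0,"claw": 85},
  {"dx": -30,"dy": -23.5,"dz": 0,"wx": 0,"wy": 0,"wz": 0,"claw": 85},
  {"dx": -30,"dy": -23.5,"dz": 0,"wx": 0,"wy": 0,"wz": 0,"claw": 85},
  {"dx": -30,"dy": -23.5,"dz": 0,"wx": 0,"wy": 0,"wz": 0,"claw": 85},
  {"dx": -30,"dy": -23.5,"dz": 0,"wx": 0,"wy": 0,"wz": 0,"claw": 85},
])

```text
time: 1.6
tool_pos: [501.0, 33.3, 231.0]
orientation: [-0.609, -3.081, -0.0]
ft_force: [1.2, 0.3, -0.0]
gripper_width: 84.9
gripper_force: 0.0
```

Request:
jog_arm([
  {"dx": -30,"dy": -23.5,"dz": 0,"wx": 0,"wy": 0,"wz": 0,"claw": 85},
  {"dx": -30,"dy": -23.5,"dz": 0,"wx": 0,"wy": 0,"wz": 0,"claw": 85},
  {"dx": -30,"dy": -23.5,"dz": 0,"wx": 0,"wy": 0,"wz": 0,"claw": 85},
  {"dx": -20,"dy": -15,"dz": 0,"wx": 0,"wy": 0,"wz": 0,"claw": 85},
  {"dx": 0,"dy": 0,"dz": 0,"wx": 0,"wy": 0,"wz": 0,"claw": 85},
])

```text
time: 2.1
tool_pos: [571.8, -89.2, 230.6]
orientation: [0.613, 3.08, -0.002]
ft_force: [-0.4, -0.4, 0.3]
gripper_width: 85.0
gripper_force: 0.0
```

```bash
python3 - <<'E'
from h import *
d=grab('wrist','w1');cv2.imwrite('pics/w1b.png',cv2.convertScaleAbs(d['image'],alpha=1.5))
s=bot.read_state();print(s['time'],s['tool_pos'],R.from_rotvec(s['orientation']).as_matrix().round(3),s['joint_positions']);print(np.round(d['cam_to_world'],2))
T=np.linalg.inv(d['cam_to_world']);p=T@[599.1,-133.9,74,1];print(cv2.projectPoints(p[:3].reshape(1,3),np.zeros(3),np.zeros(3),np.array(d['mtx']),np.array(d['dist']))[0])
E
```

```text
2.15 [570.33138962 -87.37246535 230.45706209] [[-0.924  0.382 -0.001]
 [ 0.382  0.924  0.   ]
 [ 0.001 -0.    -1.   ]] [-2.25286949e-01  3.10856641e-01  1.50247832e+00  1.09640136e-04
  1.32958100e+00 -1.40385191e+00]
[[ 3.8000e-01  8.9000e-01  2.5000e-01  5.1011e+02]
 [ 9.2000e-01 -3.7000e-01 -1.0000e-01 -6.4040e+01]
 [-0.0000e+00  2.7000e-01 -9.6000e-01  3.7331e+02]
 [ 0.0000e+00  0.0000e+00  0.0000e+00  1.0000e+00]]
[[[247.8049714  240.68756038]]]
```

View pics/w1b.png

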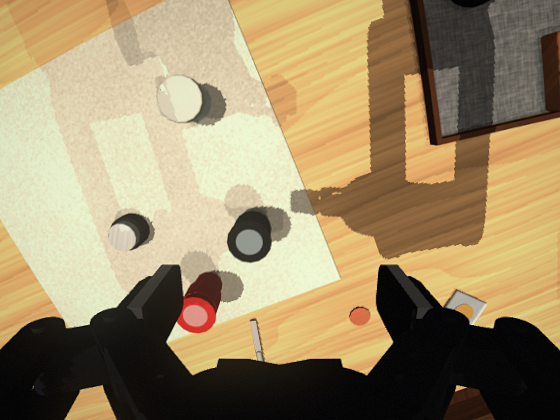

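The eyepiece's top is at (249,241), and my estimate projects to (248,241), so they agree. The red one is at (198,315). Moving above it and down partway.

Request:
jog_arm([
  {"dx": -22,"dy": -16,"dz": 0,"wx": 0,"wy": 0,"wz": 0,"claw": 85},
  {"dx": -22.5,"dy": -16,"dz": 0,"wx": 0,"wy": 0,"wz": 0,"claw": 85},
  {"dx": 0,"dy": 0,"dz": 40,"wx": 0,"wy": 0,"wz": 0,"claw": 85},
  {"dx": 0,"dy": 0,"dz": 50,"wx": 0,"wy": 0,"wz": 0,"claw": 85},
  {"dx": 0,"dy": 0,"dz": 0,"wx": 0,"wy": 0,"wz": 0,"claw": 85},
])

```text
time: 2.65
tool_pos: [592.6, -129.7, 134.7]
orientation: [-0.604, -3.067, -0.003]
ft_force: [-1.7, 0.6, -0.6]
gripper_width: 84.9
gripper_force: 0.0
```

```bash
python3 - <<'E'
from h import *
d=grab('wrist','w2');cv2.imwrite('pics/w2b.png',cv2.convertScaleAbs(d['image'],alpha=1.5))
s=bot.read_state();print(s['time'],s['tool_pos'])
T=np.linalg.inv(d['cam_to_world']);p=T@[599.1,-133.9,74,1];print(cv2.projectPoints(p[:3].reshape(1,3),np.zeros(3),np.zeros(3),np.array(d['mtx']),np.array(d['dist']))[0])
E
```

```text
2.7 [ 595.11281866 -130.41664547  138.10733956]
[[[277.86775494 242.52695147]]]
```

View pics/w2b.png

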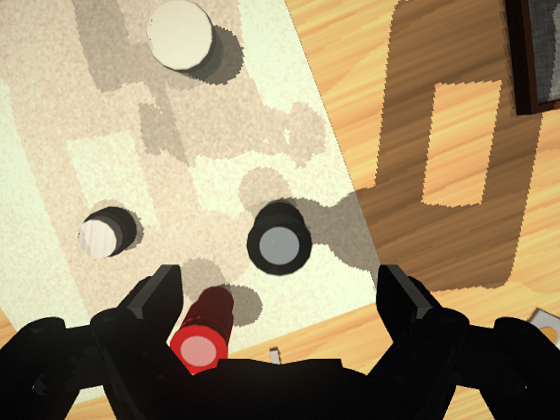

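Eyepiece's top is at (279,243), midway between the fingers (180 and 378). A small correction, then down.

Request:
jog_arm([
  {"dx": -4.5,"dy": -1.2,"dz": 30,"wx": 0,"wy": 0,"wz": 0,"claw": 85},
  {"dx": 0,"dy": 0,"dz": 35,"wx": 0,"wy": 0,"wz": 0,"claw": 85},
  {"dx": 0,"dy": 0,"dz": 30,"wx": 0,"wy": 0,"wz": 0,"claw": 85},
  {"dx": 0,"dy": 0,"dz": 15,"wx": 0,"wy": 0,"wz": 0,"claw": 85},
  {"dx": 0,"dy": 0,"dz": 0,"wx": 0,"wy": 0,"wz": 0,"claw": 85},
])

```text
time: 3.2
tool_pos: [602.6, -134.6, 31.6]
orientation: [-0.607, -3.081, -0.001]
ft_force: [-0.6, 0.4, 0.0]
gripper_width: 85.0
gripper_force: 0.0
```

Request:
jog_arm([
  {"dx": 0,"dy": 0,"dz": 0,"wx": 0,"wy": 0,"wz": 0,"claw": 60},
  {"dx": 0,"dy": 0,"dz": 0,"wx": 0,"wy": 0,"wz": 0,"claw": 60},
])

```text
time: 3.4
tool_pos: [604.8, -135.6, 33.9]
orientation: [0.607, 3.078, -0.001]
ft_force: [0.2, 0.2, -0.2]
gripper_width: 60.3
gripper_force: 0.0
```

Request:
jog_arm([
  {"dx": 3,"dy": 0,"dz": 7,"wx": 0,"wy": 0,"wz": 0,"claw": 60},
  {"dx": 0,"dy": 0,"dz": 0,"wx": 0,"wy": 0,"wz": 0,"claw": 60},
  {"dx": 0,"dy": 0,"dz": 0,"wx": 0,"wy": 0,"wz": 0,"claw": 60},
])

```text
time: 3.7
tool_pos: [599.7, -134.2, 24.5]
orientation: [-0.608, -3.082, -0.0]
ft_force: [0.4, -0.2, 0.3]
gripper_width: 59.9
gripper_force: 0.0
```

```bash
python3 - <<'E'
from h import *
for i in range(3):
    d=bot.grab_frame('wrist');s=bot.read_state();print(s['time'],s['tool_pos'],s['gripper_width'])
cv2.imwrite('pics/w3b.png',cv2.convertScaleAbs(d['image'],alpha=1.5))
E
```

```text
3.75 [ 599.95853025 -134.28732804   24.51357939] 60.32096598519564
3.8 [ 600.04057082 -134.3344082    24.44999641] 59.47940287331424
3.85 [ 600.09915028 -134.36572511   24.45625485] 59.844492264276255
```

View pics/w3b.png

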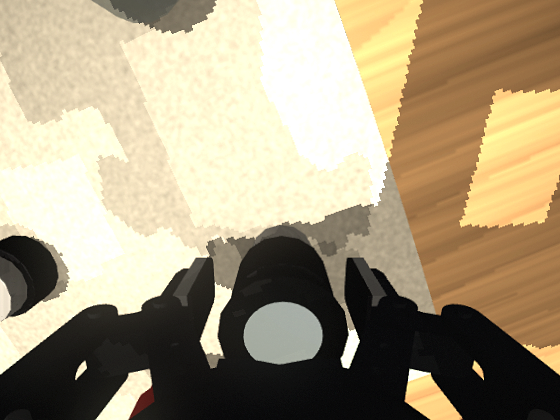

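The eyepiece's cap at (283,333) sits centred between the pads (about 205 and 355). Gripping it now.

Request:
jog_arm([
  {"dx": 0,"dy": 0,"dz": 0,"wx": 0,"wy": 0,"wz": 0,"claw": 30},
  {"dx": 0,"dy": 0,"dz": 0,"wx": 0,"wy": 0,"wz": 0,"claw": 30},
  {"dx": 0,"dy": 0,"dz": 0,"wx": 0,"wy": 0,"wz": 0,"claw": 30},
  {"dx": 0,"dy": 0,"dz": 0,"wx": 0,"wy": 0,"wz": 0,"claw": 30},
  {"dx": 0,"dy": 0,"dz": 0,"wx": 0,"wy": 0,"wz": 0,"claw": 30},
], squeeze=40)

```text
time: 4.35
tool_pos: [600.2, -134.3, 24.5]
orientation: [0.608, 3.082, -0.0]
ft_force: [0.2, 0.4, 1.8]
gripper_width: 39.0
gripper_force: 40.0
```

Request:
jog_arm([
  {"dx": 0,"dy": 0,"dz": -10,"wx": 0,"wy": 0,"wz": 0,"claw": 30},
  {"dx": 0,"dy": 0,"dz": -20,"wx": 0,"wy": 0,"wz": 0,"claw": 30},
  {"dx": 0,"dy": 0,"dz": -30,"wx": 0,"wy": 0,"wz": 0,"claw": 30},
  {"dx": 0,"dy": 0,"dz": -40,"wx": 0,"wy": 0,"wz": 0,"claw": 30},
  {"dx": 0,"dy": 0,"dz": -20,"wx": 0,"wy": 0,"wz": 0,"claw": 30},
])

```text
time: 4.85
tool_pos: [601.3, -134.7, 147.9]
orientation: [0.608, 3.078, -0.001]
ft_force: [0.8, -0.1, -1.7]
gripper_width: 39.0
gripper_force: 40.2
```

Request:
jog_arm([
  {"dx": 10,"dy": 15,"dz": 0,"wx": 0,"wy": 0,"wz": 0,"claw": 30},
  {"dx": 18,"dy": 28,"dz": 0,"wx": 0,"wy": 0,"wz": 0,"claw": 30},
  {"dx": 20,"dy": 31,"dz": 0,"wx": 0,"wy": 0,"wz": 0,"claw": 30},
  {"dx": 20,"dy": 32,"dz": 0,"wx": 0,"wy": 0,"wz": 0,"claw": 30},
  {"dx": 20,"dy": 32,"dz": 0,"wx": 0,"wy": 0,"wz": 0,"claw": 30},
])

```text
time: 5.35
tool_pos: [568.5, 29.1, 142.7]
orientation: [-0.608, -3.078, 0.0]
ft_force: [0.6, -0.0, -2.1]
gripper_width: 39.3
gripper_force: 40.2
```

Request:
jog_arm([
  {"dx": 20,"dy": 32,"dz": 0,"wx": 0,"wy": 0,"wz": 0,"claw": 30},
  {"dx": 20,"dy": 31,"dz": 0,"wx": 0,"wy": 0,"wz": 0,"claw": 30},
  {"dx": 15,"dy": 22,"dz": 0,"wx": 0,"wy": 0,"wz": 0,"claw": 30},
  {"dx": 8,"dy": 12.4,"dz": 0,"wx": 0,"wy": 0,"wz": 0,"claw": 30},
  {"dx": 0,"dy": 0,"dz": 0,"wx": 0,"wy": 0,"wz": 0,"claw": 30},
])

```text
time: 5.85
tool_pos: [548.0, 142.8, 143.3]
orientation: [-0.603, -3.081, 0.001]
ft_force: [0.4, -0.3, -1.0]
gripper_width: 39.2
gripper_force: 40.3
```

```bash
python3 - <<'E'
from h import *
for i in range(4): d=bot.grab_frame('wrist')
e=grab('top','t2');s=bot.read_state();print(s['time'],s['tool_pos'],s['gripper_width'])
c=np.zeros((420,800,3),np.uint8);c[:, :560]=d['image'];c[:240,560:]=cv2.resize(e['image'][150:290,90:230],(240,240),interpolation=cv2.INTER_CUBIC)
cv2.imwrite('pics/w4.png',cv2.convertScaleAbs(c,alpha=1.6))
E
```

```text
6.1 [549.96553505 139.65050406 144.10160761] 38.997390740631644
```

View pics/w4.png

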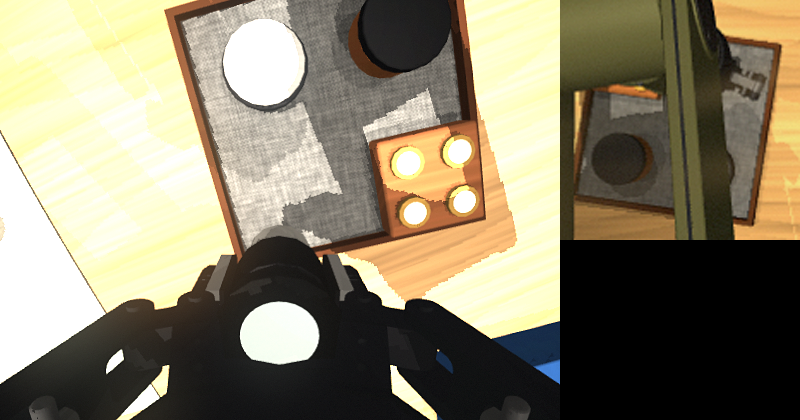

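The eyepiece is held upright over the free corner. The lens (264,62), jar (400,35) and block (427,180) are well clear, so I'm lowering it.

Request:
jog_arm([
  {"dx": 0,"dy": 0,"dz": 25,"wx": 0,"wy": 0,"wz": 0,"claw": 30},
  {"dx": 0,"dy": 0,"dz": 30,"wx": 0,"wy": 0,"wz": 0,"claw": 30},
  {"dx": 0,"dy": 0,"dz": 25,"wx": 0,"wy": 0,"wz": 0,"claw": 30},
  {"dx": 0,"dy": 0,"dz": 15,"wx": 0,"wy": 0,"wz": 0,"claw": 30},
  {"dx": 0,"dy": 0,"dz": 7,"wx": 0,"wy": 0,"wz": 0,"claw": 30},
])

```text
time: 6.6
tool_pos: [549.0, 139.4, 40.6]
orientation: [-0.611, -3.079, 0.002]
ft_force: [0.2, 0.4, -0.5]
gripper_width: 39.3
gripper_force: 40.3
```

Request:
jog_arm([
  {"dx": 0,"dy": 0,"dz": 5,"wx": 0,"wy": 0,"wz": 0,"claw": 30},
  {"dx": 0,"dy": 0,"dz": 3,"wx": 0,"wy": 0,"wz": 0,"claw": 30},
  {"dx": 0,"dy": 0,"dz": 0,"wx": 0,"wy": 0,"wz": 0,"claw": 30},
  {"dx": 0,"dy": 0,"dz": 0,"wx": 0,"wy": 0,"wz": 0,"claw": 30},
  {"dx": 0,"dy": 0,"dz": 0,"wx": 0,"wy": 0,"wz": 0,"claw": 30},
])

```text
time: 7.1
tool_pos: [550.3, 141.0, 35.0]
orientation: [0.608, 3.081, 0.001]
ft_force: [0.2, 0.5, -1.0]
gripper_width: 38.7
gripper_force: 40.3
```

Request:
jog_arm([
  {"dx": 0,"dy": 0,"dz": 3,"wx": 0,"wy": 0,"wz": 0,"claw": 30},
  {"dx": 0,"dy": 0,"dz": 2,"wx": 0,"wy": 0,"wz": 0,"claw": 30},
  {"dx": 0,"dy": 0,"dz": 0,"wx": 0,"wy": 0,"wz": 0,"claw": 30},
  {"dx": 0,"dy": 0,"dz": 0,"wx": 0,"wy": 0,"wz": 0,"claw": 30},
])

```text
time: 7.5
tool_pos: [549.7, 140.9, 29.2]
orientation: [-0.608, -3.082, 0.0]
ft_force: [-0.4, 0.2, -0.7]
gripper_width: 39.1
gripper_force: 40.3
```

Request:
jog_arm([
  {"dx": 0,"dy": 0,"dz": 1,"wx": 0,"wy": 0,"wz": 0,"claw": 30},
  {"dx": 0,"dy": 0,"dz": 0,"wx": 0,"wy": 0,"wz": 0,"claw": 30},
  {"dx": 0,"dy": 0,"dz": 0,"wx": 0,"wy": 0,"wz": 0,"claw": 30},
])

```text
time: 7.8
tool_pos: [549.9, 140.9, 28.5]
orientation: [0.608, 3.082, 0.0]
ft_force: [0.1, 0.8, 0.9]
gripper_width: 39.3
gripper_force: 40.4
```

Weight is coming off the tool, so it's at the floor. One more 0.5 mm, then release to a moderate opening.

Request:
jog_arm([
  {"dx": 0,"dy": 0,"dz": 0.5,"wx": 0,"wy": 0,"wz": 0,"claw": 30},
  {"dx": 0,"dy": 0,"dz": 0,"wx": 0,"wy": 0,"wz": 0,"claw": 30},
  {"dx": 0,"dy": 0,"dz": 0,"wx": 0,"wy": 0,"wz": 0,"claw": 30},
])

```text
time: 8.1
tool_pos: [549.9, 140.9, 28.4]
orientation: [0.608, 3.082, 0.0]
ft_force: [-1.1, 0.3, 4.9]
gripper_width: 39.4
gripper_force: 40.9
```

Request:
jog_arm([
  {"dx": 0,"dy": 0,"dz": 0,"wx": 0,"wy": 0,"wz": 0,"claw": 45},
  {"dx": 0,"dy": 0,"dz": 0,"wx": 0,"wy": 0,"wz": 0,"claw": 55},
  {"dx": 0,"dy": 0,"dz": 0,"wx": 0,"wy": 0,"wz": 0,"claw": 65},
  {"dx": 0,"dy": 0,"dz": 0,"wx": 0,"wy": 0,"wz": 0,"claw": 65},
])

```text
time: 8.5
tool_pos: [549.8, 140.8, 27.7]
orientation: [-0.608, -3.082, 0.0]
ft_force: [0.5, -0.3, -0.1]
gripper_width: 65.2
gripper_force: 0.0
```

Request:
jog_arm([
  {"dx": 0,"dy": 0,"dz": -10,"wx": 0,"wy": 0,"wz": 0,"claw": 65},
  {"dx": 0,"dy": 0,"dz": -25,"wx": 0,"wy": 0,"wz": 0,"claw": 65},
  {"dx": 0,"dy": 0,"dz": -40,"wx": 0,"wy": 0,"wz": 0,"claw": 65},
  {"dx": 0,"dy": 0,"dz": -40,"wx": 0,"wy": 0,"wz": 0,"claw": 65},
  {"dx": 0,"dy": 0,"dz": -20,"wx": 0,"wy": 0,"wz": 0,"claw": 65},
])

```text
time: 9.0
tool_pos: [551.7, 141.2, 167.2]
orientation: [0.607, 3.077, 0.003]
ft_force: [1.4, 0.5, -0.5]
gripper_width: 65.0
gripper_force: 0.0
```

```bash
python3 - <<'E'
from h import *
d=bot.grab_frame('wrist');e=bot.grab_frame('scene');print(bot.read_state()['time'])
c=np.zeros((600,800,3),np.uint8);c[:420,:560]=d['image'];c[:200,560:]=cv2.resize(e['image'][150:270,320:464],(240,200),interpolation=cv2.INTER_CUBIC)
cv2.imwrite('pics/w5.png',cv2.convertScaleAbs(c,alpha=1.5))
E
```

```text
9.1
```

View pics/w5.png

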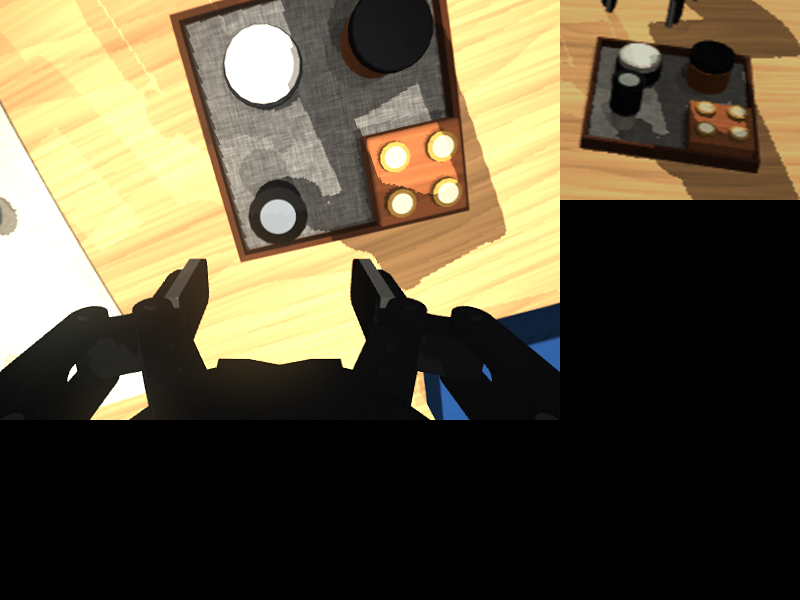

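The eyepiece stands upright in the free corner (277,215), clear of the lens (262,65), jar and block, and the gripper is clear of it. Handing in.

```bash
python3 -c "
from workcell import bot
print(bot.finish_job())"
```

```text
the job is handed in; nothing more can be done
None
```

The eyepiece stands upright, eyecup up, in the tray's free corner, clear of the jar, lens and holder block; I handed the job in after about 9 s on the robot's clock, and no verdict was shown.

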